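# Run a bottle into the capper and shut its guard

### The job

With the fingertips, push the capper's bottle carriage all the way in by its front plate, so that the bottle riding on it stands upright under the capping head; then push the swung-out splash guard fully shut. Do not touch the bottle, keep it standing in its pocket, and leave the spare bottle, the tape roll and the jar where they are.

Things in the scene. Friction and masses are not known exactly. Their poses are not given: they have to be found in the camera images.
- capper: Bench capper, fixed. Origin on the table; +x from its open front to its back, +y to its left (hinge side). In mm in this frame: grey base x -100..130, y +-110, 18 high; steel side walls y +-106, x -95..125, up to z 125; guide bars in front, y +-35, x -235..-95, 18 high; two posts 18 thick at x 60, y +-85 carry a dark crossbar x 20..80, z 295..325, head below, lever at its right end.
- capper_head (a point): Centre of the underside of the steel capping head (48 mm diameter), at (30, 0, 248) mm in the capper's frame; the bottle's cap belongs below it.
- carriage (a joint): How far the bottle carriage is pulled out of the capper towards its front (capper's -x), in m: 0 = pushed fully in against its stop, 0.15 = fully out. Starts at 0.115. It slides level, stays where left, and needs about 3 N to push.
- carriage_push (a point): Middle of the outer (front) face of the carriage's upright front plate, 62 mm above the table; moves with it. The aluminium plate is 100 mm wide (y), 12 mm thick, from 22 to 77 mm above the table; fully in, its face is at x = -70 mm in the capper's frame. Axes as the capper's.
- carriage_pocket (a point): Centre of the carriage tray's top where the bottle stands, 34 mm above the table, 100 mm behind the front plate's outer face; moves with the carriage. The bottle stands in a 66 mm square pocket with a black rim 8 mm high. Axes as the capper's.
- guard (a joint): Angle of the splash guard, in rad: 0 = shut across the capper's front, against its stop; grows as it swings out towards the capper's -x about its upright hinge on the left (+y); 1.57 = pointing straight out (-x). Starts 1.4 to 1.95. It stays where left; about 0.1 N m turns it.
- guard_hinge (a point): Point on the guard's upright hinge axis, 128 mm above the table, at (-100, 106) mm in the capper's frame.
- guard_edge (a point): Top of the guard's free edge, outer face, 198 mm from the hinge axis. The guard is a 6 mm steel panel, 28 to 127 mm above the table, with a 10 mm thick dark strip on its top 8 mm; shut, it runs from the hinge along capper's -y, panel and strip faces 7 and 9 mm in front (-x) of the hinge axis. The point's -x is the outward normal; push the outer face to shut it.
- bottle: Capped amber glass bottle, 60 mm diameter, 200 mm high, about 0.5 kg, loose, standing in the carriage's pocket. Origin at the centre of its underside, z up.
- spare_bottle: Green glass bottle, 60 mm diameter, 200 mm high, standing on the table near the capper. Origin at the centre of its underside. To be left alone.
- tape_roll: Yellow roll of tape, 90 mm diameter, 45 mm high, lying flat on the table near the capper. Origin at the centre of its underside. To be left alone.
- jar: White jar, 72 mm diameter, 90 mm high, standing on the table near the capper. Origin at the centre of its underside. To be left alone.
There are look-alikes about, which are no part of the job. Of the things like the bottle, leave any that is pink or yellow; of the rest the larger one is meant.

How it is judged:
On the way, in this order (a step that is already met when the one before it is completed fails the run):
1. the carriage is pushed fully in (within 5 mm) while the guard is still open, the bottle upright (value of joint carriage below 0.005 m and value of joint guard above 0.8 rad and angle between bottle's own z axis and vertical below 0.15 rad), for 0.2 s.
2. the guard is pushed shut (within 0.05 rad) (value of joint guard below 0.05 rad), for 0.2 s.
At the end, for the whole second after the job is handed in: The carriage is within 5 mm of its inner stop, the guard within 0.05 rad of shut, and the bottle stands still and upright (within 0.1 rad) in the carriage's pocket, within 12 mm of the capping head's axis (value of joint carriage below 0.005 m and value of joint guard below 0.05 rad and horizontal distance between bottle and capper_head below 0.012 m and angle between bottle's own z axis and vertical below 0.1 rad and z of bottle in the frame of carriage_pocket below 0.006 m and linear speed of bottle below 0.02 m/s); the robot touches nothing.
It fails at once if the robot touches the bottle on the carriage (contact force between any of the fingers, the arm and bottle above 0.5 N).
It fails at once if the bottle is tipped or lifted out of its pocket (angle between bottle's own z axis and vertical above 0.35 rad or z of bottle in the frame of carriage_pocket above 0.012 m).
It fails at once if the spare bottle is moved more than 20 mm or tipped (distance of spare_bottle from where it was at the start of the episode above 0.02 m or angle between spare_bottle's own z axis and vertical above 0.3 rad).
It fails at once if the tape roll is moved more than 20 mm or tipped (distance of tape_roll from where it was at the start of the episode above 0.02 m or angle between tape_roll's own z axis and vertical above 0.3 rad).
It fails at once if the jar is moved more than 20 mm or tipped (distance of jar from where it was at the start of the episode above 0.02 m or angle between jar's own z axis and vertical above 0.3 rad).
It also fails if it takes over 54 s, if anything falls off the work surface, if the arm or the gripper's body presses on something with over 40 N, if the wrist force passes 120 N, or if a joint passes its speed limit or range.

### The arm

A 6-joint arm with a two-finger parallel gripper is mounted at the origin on the work surface. World frame = base frame: x ahead of the robot, y to its left, z up, the work surface at z = 0. Lengths are in m, angles in rad, forces in N, time in s.
With the tool pointing down it reaches from about 0.35 to 0.975 m from the base axis. Payload 4.9 kg.
Tool frame: the origin (TCP) lies at the very end of the fingers, on their centre line; the grasp point (between the pads) lies 19 mm behind it; z points along the fingers, y is the line along which they close (so a half turn about z gives the same grasp; the last joint's range is limited). The gripper opens to 85 mm and grips with 20 to 120 N. Pads are 22 mm wide; open, the fingers measure 114 mm over their backs; the gripper's body (76 mm by 85 mm) begins 54 mm behind the grasp point. The pads swing forward as they close: fully open they stand 13 mm farther back than shut.
Start: joints at [-1.357, 0.053, 1.613, -0, 1.476, -0.119], TCP at [0.204, -0.591, 0.231] pointing down, gripper open.
Joint ranges: [-3.01, 3.01], [-1.01, 2.22], [0.06, 2.58], [-1.02, 4.17], [0.09, 2.62], [-3.14, 3.14]. Speed limits (rad/s): [2.57, 2.57, 3.14, 3.14, 3.14, 3.14].

### API

Orientations are given as a unit quaternion [w, x, y, z].
In Python, from plant import manip gives the robot as it stands.
- The arm moves only by the shell command python3 -m pendant 'ROWS'. ROWS is JSON, a list of rows, each a list of 3 entries, a list of its own where there are three numbers: the opening, from 0 (shut) to 1 (fully open), then the shift along the tool's x, y, z in units of 12 cm (1.0 is 12 cm), then the turn about the tool's z in units of pi rad (1.0 is pi rad). In form: [[gripper, [dx, dy, dz], roll], ...]. A call has 1 to 10 rows; each row is the pose to reach, as a shift and turn from the pose commanded when the call began, along the tool's axes at that moment, turning the shorter way round; what a row does not reach only later rows make up. A row lasts 1/10 s, in which the tool goes at most 50 mm and 8.59 degrees, less where a joint would pass 70% of its speed; a pose out of reach is approached as far as the arm can. A call with a number of a shift or a turn outside -1 to 1 is refused whole. A call with a gripper value outside its range is refused whole. The fingers move at their own pace and stop on an object; the grip force is fixed at half the most. Time passes only in rows, so rows that repeat a pose let the fingers close. It gives the time, the measured TCP pose, the force, the opening and the grip force at its end, in the units of the state.
- manip.state(): the state, without advancing time (a new reading comes with each control period).
- manip.grab_frame(name): name is "side" or "top"; returns a dict with "img" (420x560x3 uint8, red, green, blue), "fx", "fy", "cx", "cy" (pixels), "eye" and "rotation" of the camera in the world. Camera axes: x right, y down, z forward; pixel columns grow to the right and rows downward; lengths in m; the calibration is good to about 2 mm. A picture is of the moment at which its call begins. There is no depth.
- manip.job_done(): hands the job in; it is judged then, once.
The state is a dict: "time": time; "joint_pos": joint angles; "joint_vel": joint speeds; "joint_efforts": joint torques, N m; "tool_pos": TCP position; "tool_rot": TCP orientation; "contact_force": force on the tool from outside, world axes, zero at the start; "ft_torque": the same for the moment, N m; "gripper_width": opening from 0.0 (shut) to 1.0 (fully open); "grasp_force": force on a finger pad.
Only numpy, scipy, OpenCV 4.12 (cv2) and the standard library are available. Lean on these libraries where they do the work, as an engineer would, in place of code of your own. Each camera call takes 0.05 s, during which the arm holds its last target. There are 200 camera calls.

## Working session

There is one attempt and no reset: what is moved stays moved. The work goes in short steps, Python scripts to look and compute and a shell command to move; the robot and the scene stay as the last step left them, time stands still between calls to the robot, and variables do not carry over. Pictures are saved under pics/ and viewed, at most 10 in all, crops included, and the job is handed in when it is done.

```bash
mkdir -p pics; python3 - <<'E'
from plant import manip
import cv2,pickle
s=manip.state();print({k:s[k] for k in('time','tool_pos','tool_rot','contact_force','gripper_width')})
for n in('side','top'):
    f=manip.grab_frame(n);pickle.dump(f,open(n+'.pkl','wb'));cv2.imwrite(f'pics/{n}0.png',f['img'][:,:,::-1])
    print(n,f['fx'],f['cx'],f['cy'],f['eye'],f['rotation'])
E
```

```text
{'time': 0.0, 'tool_pos': array([ 0.20406379, -0.59009505,  0.2300778 ]), 'tool_rot': array([-1.01699353e-03,  9.86185715e-01,  1.65640270e-01, -3.87103696e-05]), 'contact_force': array([-0.85060627,  1.25926659, -0.42504081]), 'gripper_width': 0.9981025535753102}
side 509.5615603307893 283.91815167079847 206.9964523638698 [0.53379032 0.9283114  0.97076266] [ 0.01814141 -0.05440417  0.9171148  -0.39447626]
top 382.84557237341704 277.57146590125404 207.52903311487844 [0.55752865 0.06124782 1.07578974] [ 0.02869261 -0.70050994  0.71303527 -0.00657665]
```

View pics/top0.png

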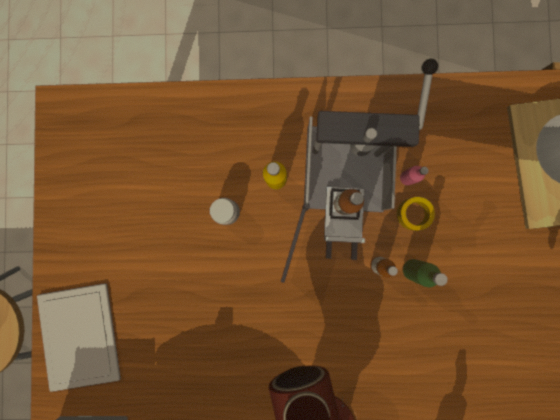

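View pics/side0.png

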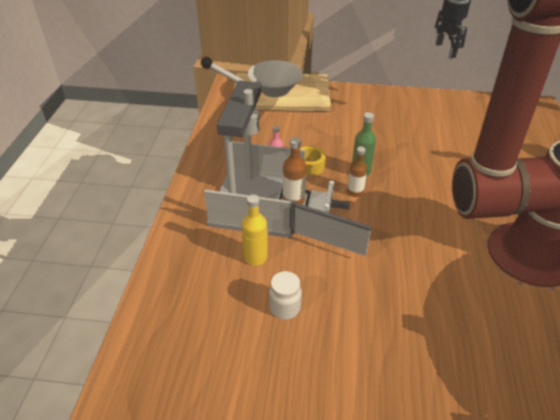

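The top view shows the capper at (360,165) with its open front facing the robot (down). The carriage plate is at about (345,240), the guard strip runs from (306,207) to (283,280), and the jar is at (224,211). Candidates for the bottle:
- amber on the carriage at (349,201)
- small amber at (384,267)
- pink at (414,176)
- yellow at (275,175)
- green spare at (425,273)

The larger amber one standing in the pocket is the one meant. I'll check it in a close crop.

```bash
cat > h.py <<'E'
import numpy as np,pickle
from scipy.spatial.transform import Rotation as R
def ray(f,u,v):
    w,x,y,z=f['rotation']; d=R.from_quat([x,y,z,w]).apply([(u-f['cx'])/f['fx'],(v-f['cy'])/f['fy'],1]); return np.array(f['eye']),d
def onz(f,u,v,z):
    e,d=ray(f,u,v); return e+d*(z-e[2])/d[2]
def px(f,p):
    w,x,y,z=f['rotation']; c=R.from_quat([x,y,z,w]).inv().apply(np.array(p)-f['eye']); return np.array([f['cx']+f['fx']*c[0]/c[2],f['cy']+f['fy']*c[1]/c[2]])
def cross(f,a,g,b):
    e1,d1=ray(f,*a);e2,d2=ray(g,*b)
    t=np.linalg.lstsq(np.c_[d1,-d2],e2-e1,rcond=None)[0];p,q=e1+d1*t[0],e2+d2*t[1]
    return (p+q)/2,np.linalg.norm(p-q)
E
python3 - <<'E'
from h import *
import cv2
f=pickle.load(open('top.pkl','rb'));g=pickle.load(open('side.pkl','rb'))
c=f['img'][100:295,265:460];cv2.imwrite('pics/tc.png',cv2.resize(cv2.convertScaleAbs(c,alpha=1.6),None,fx=3,fy=3,interpolation=2)[:,:,::-1])
c=g['img'][80:280,190:400];cv2.imwrite('pics/sc.png',cv2.resize(cv2.convertScaleAbs(c,alpha=1.2),None,fx=3,fy=3,interpolation=2)[:,:,::-1][:600])
for p in[(100,100),(345,240)]:print(onz(f,*p,0))
E
```

```text
[0.93303799 0.60394677 0.        ]
[ 0.51746068 -0.09202548  0.        ]
```

View pics/tc.png

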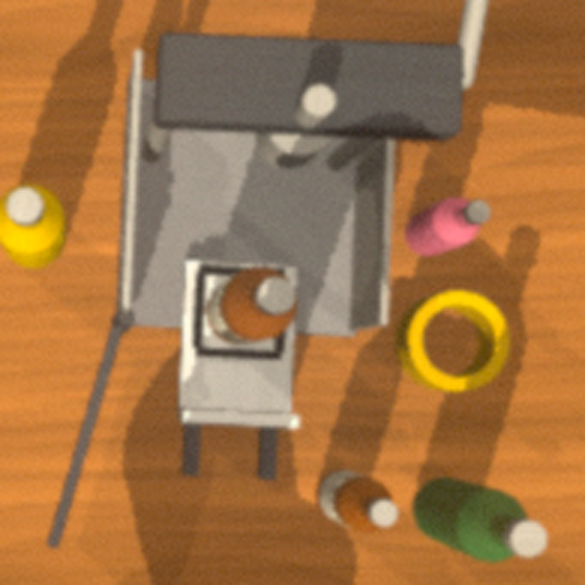

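View pics/sc.png

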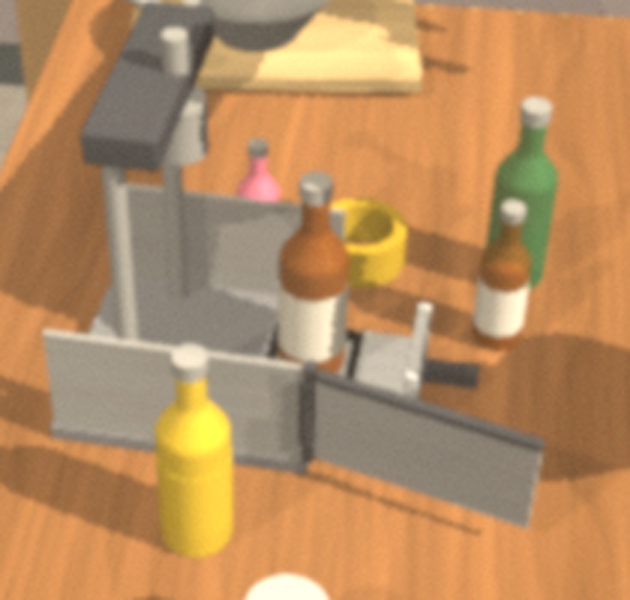

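The close crop confirms the large amber bottle in the black-rimmed pocket (top crop 240,310, which is full-image 345,203). The small amber is outside, right of the guide bars. The plate's top edge runs from (181,416) to (298,422) in the crop, the guard strip from (122,320) to (53,545), and the wall front tops are at (125,320) and (384,325).

```bash
python3 - <<'E'
from h import *
np.set_printoptions(precision=4,suppress=True)
f=pickle.load(open('top.pkl','rb'))
T=lambda u,v,z:onz(f,265+(u-1)/3,100+(v-1)/3,z)[:2]
L0,L1,R0,R1=T(125,320,.125),T(137,52,.125),T(386,323,.125),T(391,140,.125)
print('walls',L0,L1,R0,R1,'widths',np.linalg.norm(L0-R0),np.linalg.norm(L0-L1))
pl,pr=T(181,423,.077),T(298,428,.077);print('plate',pl,pr,np.linalg.norm(pl-pr))
bl,br=T(191,475,.018),T(267,478,.018);print('bars',bl,br)
h,e=T(122,320,.127),T(53,545,.127);print('guard',h,e,np.linalg.norm(h-e))
d=L1-L0;print('yawL',np.arctan2(d[1],d[0]))
d=R1-R0;print('yawR',np.arctan2(d[1],d[0]))
for n,(a,b) in dict(front=(L0,R0),plate=(pl,pr),bars=(bl,br)).items():
    d=a-b;print(n,np.arctan2(-d[0],d[1]))
yaw=-.035
for yaw in(-.03,-.05):
    X=np.array([np.cos(yaw),np.sin(yaw)]);Y=np.array([-X[1],X[0]])
    o=[(L0+R0)/2+.095*X,(bl+br)/2+.235*X,(pl+pr)/2+(.070+.115)*X];print(yaw,'origin',o)
    d=e-h;print('guard angle',np.arctan2(-d@X,-d@Y))
for n,u,v,z in[('jar',224,211,.09),('tape',417.5,213.5,.045),('smallamberbase',377,265,0),('spare cap',441,280,.2),('smallcap',392,271,.14)]:print(n,onz(f,u,v,z)[:2])
s=np.array([.204,-.59]);
q=[-1.017e-3,.986186,.16564,0];print(R.from_quat([q[1],q[2],q[3],q[0]]).as_matrix())
E
```

```text
walls [0.6069 0.0191] [0.8313 0.0045] [ 0.6005 -0.1948] [ 0.752  -0.2037] widths 0.2139913448240931 0.2248224455664016
plate [ 0.5194 -0.0294] [ 0.5135 -0.1297] 0.10046279155463697
bars [ 0.4697 -0.0428] [ 0.466  -0.1117]
guard [0.6069 0.0217] [0.4233 0.0819] 0.19314651201114477
yawL -0.06525023356048605
yawR -0.058818087396166376
front -0.030139825239730605
plate -0.05850701187763521
bars -0.05374960448394574
-0.03 origin [array([ 0.6987, -0.0907]), array([ 0.7028, -0.0843]), array([ 0.7014, -0.0851])]
guard angle 1.8578274632584653
-0.05 origin [array([ 0.6986, -0.0926]), array([ 0.7026, -0.089 ]), array([ 0.7013, -0.0888])]
guard angle 1.8378274632584655
jar [0.6006 0.2306]
tape [ 0.5865 -0.2796]
smallamberbase [ 0.447  -0.1785]
spare cap [ 0.4322 -0.2752]
smallcap [ 0.4466 -0.1827]
[[ 0.9451  0.3267 -0.0003]
 [ 0.3267 -0.9451  0.002 ]
 [ 0.0003 -0.002  -1.    ]]
```

Measurements agree (plate 100 mm, walls 214 mm). The capper origin is at about (0.701, -0.090) with yaw about -0.058, and the guard is at about 1.85 rad. I'll align the tool first, with fingers shut.

```bash
python3 -m pendant '[[0,[0,0,-0.3],0.124],[0,[0,0,-0.3],0.124],[0,[0,0,-0.3],0.124],[0,[0,0,-0.3],0.124]]'
python3 -m pendant '[[0,[0.2,-0.44,0],0],[0,[0.4,-0.88,0],0],[0,[0.4,-0.88,0],0],[0,[0.4,-0.88,0],0]]'; python3 -c "
from plant import manip;print(manip.state())"
```

```text
time: 0.5
tool_pos: [0.2041, -0.5905, 0.267]
tool_rot: [-0.0, 1.0, -0.028, -0.0]
contact_force: [-1.3, 0.3, 0.6]
gripper_width: 0.331
grasp_force: 0.0
time: 0.9
tool_pos: [0.259, -0.4864, 0.267]
tool_rot: [-0.0, 1.0, -0.026, -0.0]
contact_force: [0.5, 0.2, -0.0]
gripper_width: -0.0
grasp_force: 0.0
{'time': 0.9, 'joint_pos': array([-1.21651099e+00, -1.42981254e-01,  1.74310608e+00, -7.14277903e-05,
        1.54165858e+00,  4.06823538e-01]), 'joint_vel': array([-0.03820477,  0.03798579, -0.04011076, -0.01831439, -0.01703296,
       -0.00724274]), 'joint_efforts': array([  1.10440381, -32.02549338, -36.96676612,   0.13607982,
         0.13371266,   0.09227438]), 'tool_pos': array([ 0.25899786, -0.48637316,  0.26700511]), 'tool_rot': array([-7.52950222e-05,  9.99655009e-01, -2.62650332e-02, -6.85715539e-05]), 'contact_force': array([ 0.54435637,  0.23977579, -0.01402691]), 'ft_torque': array([-0.01998155,  0.01369377,  0.01152677]), 'grasp_force': 0.0, 'gripper_width': -0.00044739964641661556}
```

```bash
python3 -m pendant '[[0,[0.2,-0.44,0],0],[0,[0.4,-0.88,0],0],[0,[0.4,-0.88,0],0]]'
python3 -m pendant '[[0,[0.2,-0.44,0],0],[0,[0.4,-0.88,0],0],[0,[0.4,-0.88,0],0]]'
python3 -m pendant '[[0,[0.2,-0.44,0],0],[0,[0.4,-0.88,0],0],[0,[0.4,-0.88,0],0]]'
python3 -m pendant '[[0,[0.2,-0.44,0],0],[0,[0.4,-0.88,0],0],[0,[0.4,-0.88,0],0],[0,[0.4,-0.88,0],0]]'
```

```text
time: 1.2
tool_pos: [0.3129, -0.3836, 0.2671]
tool_rot: [-0.0, 1.0, -0.027, 0.0]
contact_force: [0.0, -0.0, -0.4]
gripper_width: 0.002
grasp_force: 0.0
time: 1.5
tool_pos: [0.367, -0.281, 0.2675]
tool_rot: [0.0, 1.0, -0.027, 0.0]
contact_force: [-0.5, -0.2, 0.3]
gripper_width: 0.0
grasp_force: 0.0
time: 1.8
tool_pos: [0.4212, -0.1781, 0.2674]
tool_rot: [0.0, 1.0, -0.027, 0.0]
contact_force: [0.4, -0.3, 1.6]
gripper_width: -0.001
grasp_force: 0.0
time: 2.2
tool_pos: [0.4748, -0.0765, 0.2672]
tool_rot: [0.0, 1.0, -0.027, -0.0]
contact_force: [-0.4, 0.0, -0.8]
gripper_width: -0.005
grasp_force: 0.0
```

```bash
python3 -m pendant '[[0,[0,0,0.3],0],[0,[0,0,0.6],0],[0,[0,0,0.92],0]]'
python3 -m pendant '[[0,[0,0,0.3],0],[0,[0,0,0.6],0],[0,[0,0,0.91],0],[0,[0,0,0.91],0]]'
python3 - <<'E'
from plant import manip
import cv2,numpy as np
f=manip.grab_frame('side')['img'][60:280,180:460];g=manip.grab_frame('top')['img'][130:330,230:450]
a=cv2.resize(f,(509,400));b=cv2.resize(g,(290,264))
c=np.zeros((400,800,3),np.uint8);c[:,:509]=a;c[:264,510:]=b
cv2.imwrite('pics/pre.png',cv2.convertScaleAbs(c,alpha=1.3)[:,:,::-1])
E
```

```text
time: 2.5
tool_pos: [0.4742, -0.0793, 0.1564]
tool_rot: [0.001, 1.0, -0.029, 0.001]
contact_force: [0.1, -0.1, 0.1]
gripper_width: 0.002
grasp_force: 0.0
time: 2.9
tool_pos: [0.4689, -0.0776, 0.0421]
tool_rot: [-0.001, 1.0, -0.029, -0.006]
contact_force: [-0.6, -0.4, -0.8]
gripper_width: -0.0
grasp_force: 0.0
```

View pics/pre.png

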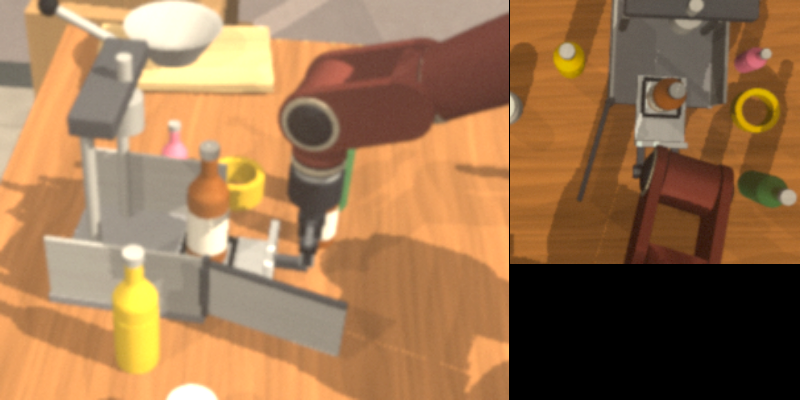

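The side view shows the shut fingertips (310,250) standing between the guide bars in front of the plate (272,250). The bottle and guard are clear of the gripper. Now the slow push.

```bash
python3 -m pendant '[[0,[0.1,0,0],0],[0,[0.2,0,0],0],[0,[0.24,0,0],0],[0,[0.28,0,0],0],[0,[0.32,0,0],0],[0,[0.36,0,0],0],[0,[0.40,0,0],0],[0,[0.44,0,0],0],[0,[0.48,0,0],0],[0,[0.52,0,0],0]]'
python3 -m pendant '[[0,[0.04,0,0],0],[0,[0.08,0,0],0],[0,[0.12,0,0],0],[0,[0.16,0,0],0],[0,[0.20,0,0],0],[0,[0.24,0,0],0],[0,[0.28,0,0],0],[0,[0.32,0,0],0],[0,[0.36,0,0],0],[0,[0.38,0,0],0]]'
```

```text
time: 4.0
tool_pos: [0.5363, -0.0809, 0.0476]
tool_rot: [0.0, 1.0, -0.028, -0.0]
contact_force: [-2.2, -2.4, 1.3]
gripper_width: 0.003
grasp_force: 1.4
time: 5.0
tool_pos: [0.582, -0.0832, 0.0476]
tool_rot: [-0.0, 1.0, -0.028, 0.0]
contact_force: [-2.8, -1.8, 0.5]
gripper_width: -0.0
grasp_force: 1.4
```

```bash
python3 -m pendant '[[0,[0.04,0,0],0],[0,[0.08,0,0],0],[0,[0.12,0,0],0],[0,[0.16,0,0],0],[0,[0.18,0,0],0],[0,[0.20,0,0],0],[0,[0.22,0,0],0],[0,[0.24,0,0],0]]'
python3 -m pendant '[[0,[0.01,0,0],0],[0,[0.02,0,0],0],[0,[0.03,0,0],0],[0,[0.04,0,0],0],[0,[0.05,0,0],0],[0,[0.06,0,0],0]]'
```

```text
time: 5.8
tool_pos: [0.6105, -0.085, 0.0477]
tool_rot: [0.0, 1.0, -0.028, 0.0]
contact_force: [-3.1, -2.8, 0.4]
gripper_width: -0.002
grasp_force: 1.3
time: 6.4
tool_pos: [0.6176, -0.0854, 0.0478]
tool_rot: [0.0, 1.0, -0.028, 0.0]
contact_force: [-1.9, -1.7, 0.9]
gripper_width: -0.002
grasp_force: 1.3
```

```bash
python3 -m pendant '[[0,[0.01,0,0],0],[0,[0.02,0,0],0],[0,[0.03,0,0],0],[0,[0.04,0,0],0]]'
python3 -m pendant '[[0,[0.01,0,0],0],[0,[0.02,0,0],0],[0,[0.03,0,0],0]]'
```

```text
time: 6.8
tool_pos: [0.6198, -0.0855, 0.0477]
tool_rot: [-0.0, 1.0, -0.028, -0.004]
contact_force: [-15.8, -1.6, 11.0]
gripper_width: -0.001
grasp_force: 8.2
time: 7.1
tool_pos: [0.6197, -0.0854, 0.0477]
tool_rot: [-0.0, 1.0, -0.028, -0.009]
contact_force: [-30.4, -0.2, 22.1]
gripper_width: 0.002
grasp_force: 15.7
```

The force climbs with no more travel, and TCP x = 0.6197 plus 11 mm of finger gives 0.631, which is the predicted fully-in face. I'll back off, lift, and cross over the guard to its outer side.

```bash
python3 -m pendant '[[0,[-0.06,0,0],0],[0,[-0.12,0,0],0],[0,[-0.4,0,0],0],[0,[-0.7,0,0],0],[0,[-1.0,0,0],0],[0,[-1.0,0,0],0]]'
python3 -m pendant '[[0,[0,0,-0.35],0],[0,[0,0,-0.7],0],[0,[0,0,-1.0],0],[0,[0,0,-1.0],0],[0,[-0.19,-0.4,-1.0],0],[0,[-0.38,-0.8,-1.0],0],[0,[-0.38,-0.85,-1.0],0]]'
python3 -m pendant '[[0,[0,-0.4,0],0],[0,[0,-0.8,0],0],[0,[0,-0.8,0],0]]'
python3 - <<'E'
from plant import manip
from h import *
import cv2
F=manip.grab_frame('side');G=manip.grab_frame('top');pickle.dump(G,open('top2.pkl','wb'))
f=F['img'][60:280,180:460];g=G['img'][100:300,220:440]
c=np.zeros((400,800,3),np.uint8);c[:,:400]=cv2.resize(f,(400,400));c[:,400:]=cv2.resize(g,(400,400))
cv2.imwrite('pics/in.png',cv2.convertScaleAbs(c,alpha=1.3)[:,:,::-1])
E
```

```text
time: 7.7
tool_pos: [0.5016, -0.0775, 0.0456]
tool_rot: [-0.001, 1.0, -0.029, -0.002]
contact_force: [0.4, 0.2, -0.4]
gripper_width: 0.001
grasp_force: 0.0
time: 8.4
tool_pos: [0.4653, 0.0286, 0.1672]
tool_rot: [-0.001, 1.0, -0.027, 0.0]
contact_force: [0.2, -0.3, -0.1]
gripper_width: 0.002
grasp_force: 0.0
time: 8.7
tool_pos: [0.4722, 0.1259, 0.1677]
tool_rot: [-0.001, 1.0, -0.025, 0.001]
contact_force: [-0.1, -0.6, 0.2]
gripper_width: -0.001
grasp_force: 0.0
```

View pics/in.png

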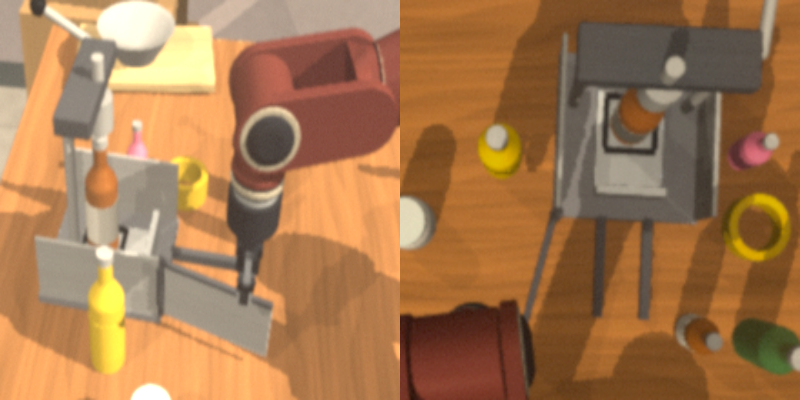

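The side view shows the bottle (100,200) upright under the head. In the top view the plate edge is at (630,190), well inside, and the guard is still open with the fingers on its outer (left) side. I'll compute the arc.

```bash
python3 -m pendant '[[0,[0,0,0.3],0],[0,[0,0,0.65],0],[0,[0,0,0.65],0]]'
python3 - <<'E'
from plant import manip
import numpy as np
yaw=-.055;X=np.array([np.cos(yaw),np.sin(yaw)]);Y=np.array([-X[1],X[0]])
p=manip.state()['tool_pos'][:2]-[.701,-.09];p=np.array([p@X,p@Y]);print(p)
for t in np.arange(1.85,-.06,-.15):
    e=np.array([-np.sin(t),-np.cos(t)]);n=np.array([-np.cos(t),np.sin(t)])
    q=np.array([-.1,.106])+.15*e+.02*n
    print(round(t,2),q.round(3),((q-p)/.12*[1,-1]).round(2))
E
```

```text
time: 9.1
tool_pos: [0.4674, 0.1196, 0.0835]
tool_rot: [0.001, 1.0, -0.029, -0.006]
contact_force: [-0.9, -0.6, -1.5]
gripper_width: 0.002
grasp_force: 0.0
[-0.24478887  0.19639674]
1.85 [-0.239  0.167] [0.05 0.25]
1.7 [-0.246  0.145] [-0.01  0.43]
1.55 [-0.25   0.123] [-0.05  0.61]
1.4 [-0.251  0.1  ] [-0.05  0.8 ]
1.25 [-0.249  0.078] [-0.03  0.99]
1.1 [-0.243  0.056] [0.02 1.17]
0.95 [-0.234  0.035] [0.09 1.34]
0.8 [-0.222  0.016] [0.19 1.5 ]
0.65 [-0.207 -0.001] [0.32 1.65]
0.5 [-0.189 -0.016] [0.46 1.77]
0.35 [-0.17  -0.028] [0.62 1.87]
0.2 [-0.149 -0.037] [0.79 1.95]
0.05 [-0.127 -0.043] [0.98 1.99]
```

```bash
python3 -m pendant '[[0,[0.03,0.12,0],0],[0,[0.03,0.25,0],0],[0,[0,0.34,0],0],[0,[-0.01,0.43,0],0],[0,[-0.03,0.52,0],0],[0,[-0.05,0.61,0],0],[0,[-0.05,0.71,0],0],[0,[-0.05,0.80,0],0],[0,[-0.04,0.90,0],0],[0,[-0.03,0.99,0],0]]'
python3 -m pendant '[[0,[0.02,0.09,0],0],[0,[0.05,0.18,0],0],[0,[0.08,0.27,0],0],[0,[0.12,0.35,0],0],[0,[0.17,0.43,0],0],[0,[0.22,0.51,0],0],[0,[0.28,0.59,0],0],[0,[0.35,0.66,0],0],[0,[0.42,0.72,0],0],[0,[0.49,0.78,0],0]]'
```

```text
time: 10.1
tool_pos: [0.4614, 0.0019, 0.0896]
tool_rot: [-0.0, 1.0, -0.028, -0.0]
contact_force: [1.2, 1.3, -0.3]
gripper_width: -0.002
grasp_force: 0.5
time: 11.1
tool_pos: [0.5155, -0.0946, 0.0896]
tool_rot: [-0.0, 1.0, -0.028, -0.0]
contact_force: [-0.4, 1.3, 0.0]
gripper_width: 0.005
grasp_force: 0.5
```

```bash
python3 -m pendant '[[0,[0.07,0.06,0],0],[0,[0.15,0.11,0],0],[0,[0.23,0.15,0],0],[0,[0.31,0.18,0],0],[0,[0.38,0.2,0],0],[0,[0.44,0.21,0],0],[0,[0.48,0.22,0],0]]'
python3 -m pendant '[[0,[0.02,0,0],0],[0,[0.04,0,0],0],[0,[0.05,0,0],0],[0,[0.06,0,0],0]]'
```

```text
time: 11.8
tool_pos: [0.5715, -0.1236, 0.0897]
tool_rot: [-0.0, 1.0, -0.028, -0.0]
contact_force: [-0.5, 1.2, 0.3]
gripper_width: 0.004
grasp_force: 0.4
time: 12.2
tool_pos: [0.578, -0.124, 0.0897]
tool_rot: [0.0, 1.0, -0.028, -0.0]
contact_force: [-0.6, -0.9, 0.5]
gripper_width: 0.004
grasp_force: 0.4
```

```bash
python3 -m pendant '[[0,[0.01,0,0],0],[0,[0.02,0,0],0],[0,[0.03,0,0],0],[0,[0.04,0,0],0],[0,[0.05,0,0],0]]'
python3 -m pendant '[[0,[0.01,0,0],0],[0,[0.02,0,0],0],[0,[0.03,0,0],0]]'
```

```text
time: 12.7
tool_pos: [0.5779, -0.1239, 0.0896]
tool_rot: [-0.001, 1.0, -0.028, -0.009]
contact_force: [-29.3, 1.4, 18.7]
gripper_width: 0.006
grasp_force: 15.0
time: 13.0
tool_pos: [0.5778, -0.1239, 0.0895]
tool_rot: [-0.001, 1.0, -0.028, -0.014]
contact_force: [-45.2, 2.2, 29.3]
gripper_width: -0.003
grasp_force: 22.6
```

Firmly on the stop. I'll hold briefly, back off straight, and check.

```bash
python3 -m pendant '[[0,[-0.06,0,0],0],[0,[-0.12,0,0],0],[0,[-0.4,0,0],0],[0,[-0.7,0,0],0],[0,[-0.7,0,-0.3],0],[0,[-0.7,0,-0.7],0],[0,[-0.7,0,-1.0],0],[0,[-1.0,0,-1.0],0],[0,[-1.0,0,-1.0],0],[0,[-1.0,0,-1.0],0]]'
python3 - <<'E'
from plant import manip
from h import *
import cv2
F=manip.grab_frame('side');G=manip.grab_frame('top');pickle.dump((F,G),open('end.pkl','wb'))
f=F['img'][60:280,180:460];g=G['img'][100:300,240:440]
c=np.zeros((400,800,3),np.uint8);c[:,:400]=cv2.resize(f,(400,400));c[:,400:]=cv2.resize(g,(400,400))
cv2.imwrite('pics/end.png',cv2.convertScaleAbs(c,alpha=1.3)[:,:,::-1])
E
```

```text
time: 14.0
tool_pos: [0.4678, -0.1176, 0.2097]
tool_rot: [0.0, 1.0, -0.029, 0.001]
contact_force: [-0.3, -0.5, -0.0]
gripper_width: -0.001
grasp_force: 0.0
```

View pics/end.png

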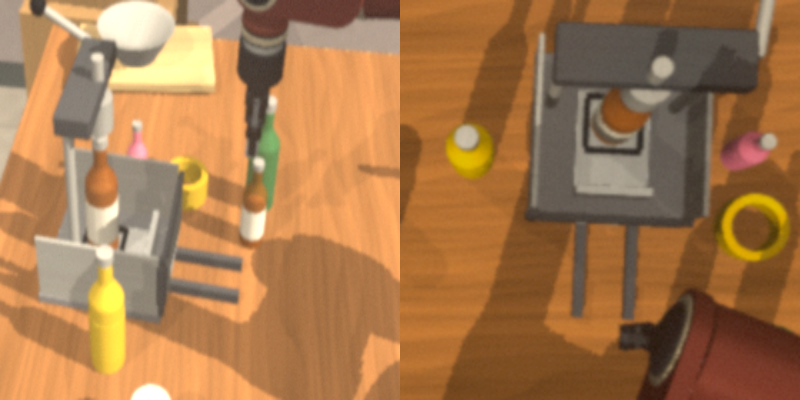

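The views show the guard strip shut across the front (530,213)–(690,220) and the bottle upright under the head. The gripper is clear and the other objects are in place. One numeric check on the plate, then hand in.

```bash
python3 - <<'E'
from h import *
from plant import manip
F,G=pickle.load(open('end.pkl','rb'))
p=onz(G,240+614/4*2/2-0.25,100+193/2,.077);yaw=-.055
X=np.array([np.cos(yaw),np.sin(yaw)]);x=(onz(G,240+(614-400)/2,100+193/2,.077)[:2]-[.701,-.09])@X
print('plate face x',x)
if abs(x+.07)<.008: print(manip.job_done())
E
```

```text
plate face x -0.06787401867292199
the job is handed in; nothing more can be done
None
```

The job is handed in at about 14 s of the 54 s allowed: the carriage is pushed fully in with the bottle upright under the capping head, the guard is shut against its stop, and nothing else looked moved in the last pictures; no verdict was returned.

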